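Swing out the folding crank and wind the bracket tight

TASK

Swing the folded red crank handle of the bench vice up out of its handwheel until it snaps over and stands fully out, which frees the wheel. Then crank the wheel clockwise all the way to its stop, so that the spring pad holds the welded bracket square against the anvil, and let go with the handle still standing out. Leave the other things on the table where they are.

Things in the scene. Friction and masses are not known exactly. Their poses are not given: they have to be found in the camera images.
- wheel_center (a point): Centre of the handwheel's upper face, 130 mm above the table. Dark steel wheel, 126 mm across, on the vice's green gearbox. Axes turn with the wheel: z is the axle, up and leaning 30 degrees from vertical to the robot's side; at the start x points up the slope of the wheel, away from the robot, to the crank's pivot, y to the left.
- hoop_top (a point): Middle of the top bar of the fixed yellow tube hoop (12 mm tubes, 176 mm wide) behind the wheel. It leans over the wheel, its plane parallel to the axle, 125 mm up the slope from it; the top bar is 180 mm above the wheel's plane. A tool hanging straight down strikes it over the wheel; one pointing along the axle clears it.
- crank_pivot (a point): Pivot of the folding crank in its steel fork on the wheel, 52 mm from the axle and 22 mm above the wheel's face. The pivot pin runs along the wheel's y axis. Beyond it stands the plunger's steel block, out to 92 mm from the axle and 29 mm above the face.
- handle_mid (a point): Middle of the round red handle (20 mm thick, 52 mm long, a sleeve spinning freely on its shank), on its centreline, 47 mm from the pivot (handle's end: 74 mm). Site -x points from pivot to handle's end. Folded, it lies across the wheel from the pivot towards the robot, 22 mm above the wheel's face, near the hub; swung out it stands along the axle.
- crank (a joint): Angle of the folding crank, rad: 0 folded (at the start), 1.571 fully out along the axle, at its stop. The handle's end rises off the wheel and goes away from the robot. A weak spring folds it back (about 1 N at the handle) until, past about 1.25, its nose snaps over a spring plunger (3 to 4 N) that holds it out; the wheel's lock pin is clear only from about 1.35 up.
- handwheel (a joint): Handwheel angle, rad, growing clockwise seen from above: 0 at the start (locked while the crank is folded, 0.05 of play), 5.5 at its stop, not quite a full turn. The swung-out handle runs on a circle of 52 mm radius about the axle. It takes about 3 N at the handle and stays where it is left. 1 rad moves the jaw 4 mm to the anvil.
- pad (a joint): How far the brass pad (100 mm wide) has been pushed back into the jaw against its spring (2 N per mm), m: 0 at the start, about 0.006 with the bracket clamped and the wheel at its stop.
- anvil_face (a point): Middle of the foot of the anvil's face, on the vice bed, 20 mm above the table. x points from the jaw to the anvil (away from the robot), y along the face (120 mm wide, 50 mm tall).
- weld_bracket: The bracket to be clamped: steel plate 62x105x8 mm with an upright tab to 52 mm, lying loose on the vice bed between pad and anvil, a few mm from the anvil. Origin at the centre of its underside; x across the plate (62 mm, towards the anvil), y along it.
- paste_tin: Bystander: black tin, 56 mm across, 62 mm tall; origin at the centre of its underside.
- c_clamp: Bystander: C-clamp lying flat, 106x71x18 mm; origin at the centre of its underside.
- ground_plate: Bystander: steel plate lying flat, 62x115x8 mm; origin at the centre of its underside.
- gas_nozzle: Bystander: standing copper nozzle, 22 mm across, 66 mm tall; origin at the centre of its underside.
- spanner: Bystander: spanner lying flat, 38x166x6 mm; origin at the centre of its underside.

How it is judged:
By the outcome, as a careful person would: the job done as asked, in the order asked, and still so for the second after the job is handed in, with the robot touching nothing.
It also fails if it takes over 48 s, if anything falls off the work surface, if the arm or the gripper's body presses on something with over 40 N, if the wrist force passes 120 N, or if a joint passes its speed limit or range.

ROBOT

A 7-joint arm with a two-finger parallel gripper is mounted at the origin on a cart in front of the work surface, level with it; the furniture and walls round the work are solid. World frame = base frame: x ahead of the robot, y to its left, z up, the work surface at z = 0. Lengths are in m, angles in rad, forces in N, time in s.
With the tool pointing down it reaches from about 0.4 to 0.9 m from the base axis. Payload 5.5 kg.
Tool frame: the origin (TCP) lies at the centre of the arm's flange, where the gripper is bolted on; the fingertips stand 178 mm ahead of it and the grasp point (between the pads) lies 159 mm ahead of it; z points along the fingers, y is the line along which they close (so a half turn about z gives the same grasp; the last joint's range is limited). The gripper opens to 92 mm and grips with 3 to 60 N. Pads are 19 mm wide; open, the fingers measure 130 mm over their backs; the gripper's body (75 mm by 190 mm) begins 47 mm behind the grasp point.
Start: joints at [0.263, 0.501, -0.427, 1.55, 0.221, 1.138, -0.21], TCP at [0.65, 0, 0.405] pointing down, gripper open.
Joint ranges: [-2.88, 2.88], [-0.31, 2.03], [-1.54, 1.56], [0.2, 2.42], [-1.41, 4.55], [0.19, 2.02], [-2.57, 2.57]. Speed limits (rad/s): [2.57, 2.57, 3.14, 3.14, 3.14, 3.14, 3.14].

INTERFACE

Orientations are given as a unit quaternion [w, x, y, z].
In Python, from station import read_state, camera, job_done gives the robot as it stands.
- The arm moves only by the tool play_rows, never from a script. Its argument "plan" is one flat list of numbers, 5 for each row, row after row: the gripper's target within -1 to 1 (shut at 1, half-way at 0, fully open at -1), then the shift along the world's x, y, z in m, then the turn about the world's z in rad. A call has 1 to 10 rows; each row is the pose to reach, as a shift and turn from the pose commanded when the call began; what a row does not reach only later rows make up. A row lasts 1/10 s, in which the tool goes at most 50 mm and 8.59 degrees, less where a joint would pass 70% of its speed; a pose out of reach is approached as far as the arm can. A call with a gripper value outside its range is refused whole. The fingers move at their own pace and stop on an object; "squeeze" is the grip in N (left out, the last holds). Time passes only in rows, so rows that repeat a pose let the fingers close. It gives the time, the measured TCP pose, the force, the opening and the grip force at its end, in the units of the state.
- read_state(): the state, without advancing time (a new reading comes with each control period).
- camera(name): name is "scene" or "side" or "wrist"; returns a dict with "pixels" (420x560x3 uint8, red, green, blue), "z_map" (420x560 float32, m along the optical axis (not along the pixel's ray), 0 where there is no reading), "intrinsics" (3x3 intrinsics, pixels), "k1" (the pictures are not rectified: a ray, as slopes to the right and down, at radius r is drawn at 1 + k1 r^2 times it, then the intrinsics apply), "eye" and "orientation" of the camera in the world. Camera axes: x right, y down, z forward; pixel columns grow to the right and rows downward; lengths in m; the calibration is good to about 2 mm. A picture is of the moment at which its call begins.
- job_done(): hands the job in; it is judged then, once.
The state is a dict: "time_s": time; "joint_pos": joint angles; "joint_vel": joint speeds; "effort": joint torques, N m; "ee_pos": TCP position; "tcp_rot": TCP orientation; "wrist_force": force on the tool from outside, world axes, zero at the start; "moment": the same for the moment, N m; "gripper_width": finger opening in m; "gripper_force": force on a finger pad.
Only numpy, scipy, OpenCV 4.12 (cv2) and the standard library are available. Lean on these libraries where they do the work, as an engineer would, in place of code of your own. Each camera call takes 0.05 s, during which the arm holds its last target. There are 200 camera calls.

## Working session

There is one attempt and no reset: what is moved stays moved. The work goes in short steps, Python scripts to look and compute and a tool call to move; the robot and the scene stay as the last step left them, time stands still between calls to the robot, and variables do not carry over. Pictures are saved under pics/ and viewed, at most 13 in all, crops included, and the job is handed in when it is done.

Besides the shell and the picture viewer there is one more tool, called after "Call:" as name(argument=value, ...) on one line, values as JSON. play_rows: Moves the arm, as the interface text tells. Its arguments: {"type":"object","properties":{"plan":{"type":"array"},"squeeze":{"type":"number"}},"required":["plan"]}

```bash
mkdir -p pics; cat > h.py <<'E'
import numpy as np, cv2
from scipy.spatial.transform import Rotation as R
from station import read_state, camera, job_done
def Rm(c):
    o=np.array(c["orientation"],float)
    return o if o.shape==(3,3) else R.from_quat(o[[1,2,3,0]]).as_matrix()
def pts(c):  # world point per pixel from the depth map
    K=np.array(c["intrinsics"]); h,w=c["z_map"].shape
    u,v=np.meshgrid(np.arange(w),np.arange(h))
    d=np.stack([u,v],-1).reshape(-1,1,2).astype(np.float64)
    n=cv2.undistortPoints(d,K,np.array([c["k1"],0,0,0,0.])).reshape(h,w,2)
    z=c["z_map"]
    P=np.dstack([n[...,0]*z,n[...,1]*z,z])
    return P@Rm(c).T+np.array(c["eye"])
def save(c,name,box=None,s=1):
    im=c["pixels"][...,::-1]
    if box: im=im[box[1]:box[3],box[0]:box[2]]
    cv2.imwrite(name,cv2.resize(im,None,fx=s,fy=s,interpolation=cv2.INTER_CUBIC))
E
python3 - <<'E'
from h import *
s=read_state(); print({k:np.round(v,3) for k,v in s.items()})
for n in("scene","side"):
    c=camera(n); save(c,f"pics/{n}0.png"); print(n,c["eye"],c["orientation"],c["k1"])
    np.savez(f"{n}0.npz",P=pts(c),im=c["pixels"],z=c["z_map"])
    hsv=cv2.cvtColor(c["pixels"],cv2.COLOR_RGB2HSV); P=pts(c)
    for nm,lo,hi in(("red",(0,150,80),(8,255,255)),("yel",(22,140,110),(34,255,255))):
        m=(cv2.inRange(hsv,lo,hi)>0)&(c["z_map"]>0)
        k,l,st,ce=cv2.connectedComponentsWithStats(m.astype(np.uint8))
        for i in range(1,k):
            if st[i,4]>40: q=P[l==i]; print(nm,st[i],np.round(np.percentile(q,[3,50,97],axis=0),3).tolist())
E
```

```text
{'time_s': np.float64(0.0), 'joint_pos': array([ 0.263,  0.502, -0.427,  1.551,  0.221,  1.138, -0.21 ]), 'joint_vel': array([ 0.   ,  0.002,  0.001, -0.   , -0.001,  0.001,  0.   ]), 'effort': array([-0.0000e+00, -5.6660e+01, -5.8160e+00, -2.7911e+01, -6.9000e-02,
        3.1000e-02,  0.0000e+00]), 'ee_pos': array([ 0.65 , -0.   ,  0.404]), 'tcp_rot': array([-0.001,  0.707,  0.707, -0.001]), 'wrist_force': array([-0.331,  0.206, -0.684]), 'moment': array([ 0.028, -0.007,  0.04 ]), 'gripper_force': np.float64(0.0), 'gripper_width': np.float64(0.092)}
scene [-0.02682122 -0.73979994  1.27958892] [-0.30580577  0.87199967 -0.36165155  0.12372371] -0.15525436448321467
red [233 211  13  17 103] [[0.479, -0.048, 0.142], [0.497, -0.041, 0.156], [0.519, -0.033, 0.167]]
yel [242   0 111  46 686] [[1.013, 0.238, 0.311], [1.076, 0.365, 0.368], [1.33, 0.487, 0.396]]
yel [214 150  80  95 619] [[0.515, -0.125, 0.008], [0.568, -0.087, 0.273], [0.629, 0.061, 0.355]]
side [ 0.51545639 -1.7060736   0.76325824] [-0.58014699  0.81418294 -0.00914386  0.02126045] -0.04547243803154004
red [244 218  12   9  52] [[0.483, -0.051, 0.142], [0.501, -0.042, 0.154], [0.52, -0.035, 0.167]]
```

View pics/scene0.png

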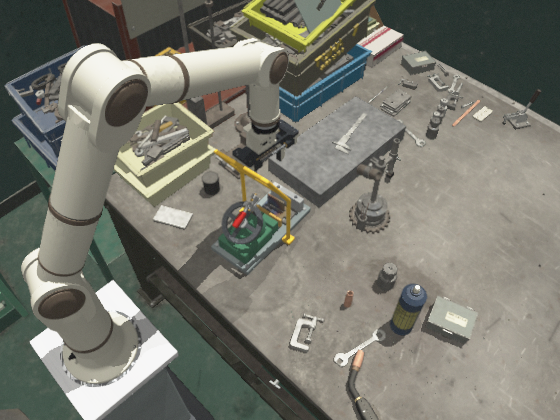

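View pics/side0.png

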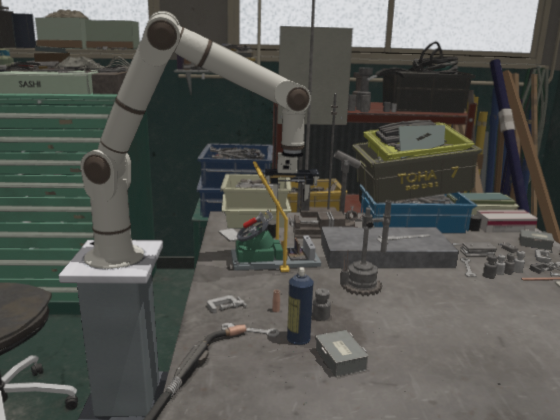

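```bash
python3 - <<'E'
from h import *
c=camera("scene"); save(c,"pics/crop1.png",(195,140,315,275),5 if 0 else 4.4)
D=np.load("scene0.npz"); P=D["P"]; hsv=cv2.cvtColor(D["im"],cv2.COLOR_RGB2HSV); z=D["z"]>0
y=(cv2.inRange(hsv,(20,120,90),(34,255,255))>0)&z
y[:145]=0;y[:,:205]=0;y[:,300:]=0
q=P[y]; b=q[(q[:,2]>.335)&(q[:,0]<.68)&(q[:,0]>.45)]
print("bar",len(b),np.round(np.percentile(b,[2,50,98],axis=0),3).tolist())
m=b.mean(0);u,s,v=np.linalg.svd(b-m);print(m,v[0],s)
t=(b-m)@v[0];print(t.min(),t.max())
r=(cv2.inRange(hsv,(0,150,60),(8,255,255))>0)&z; r[:190]=0;r[240:]=0
q=P[r];q=q[(q[:,2]>.1)&(q[:,2]<.2)];m=q.mean(0);u,s,v=np.linalg.svd(q-m);print("red",len(q),m,v[0],s);t=(q-m)@v[0];print(t.min(),t.max())
# low objects behind the wheel, wheel points: dark, 0.09<z<.17
w=(D["im"].max(2)<80)&z&(P[...,2]>.08)&(P[...,2]<.18)&(P[...,0]<.6)&(P[...,0]>.4)&(abs(P[...,1]+.04)<.12)
q=P[w];print("wheel",len(q),np.round(np.percentile(q,[1,50,99],axis=0),3).tolist())
m=q.mean(0);u,s,v=np.linalg.svd(q-m);print(m,v[2])
E
```

```text
bar 290 [[0.513, -0.126, 0.34], [0.526, -0.048, 0.351], [0.541, 0.05, 0.356]]
[ 0.52545989 -0.04458363  0.3505906 ] [ 0.1242938  -0.99224255 -0.00240214] [0.92161743 0.06160058 0.05719995]
-0.10087982014816024 0.08426055890402445
red 103 [ 0.49779986 -0.04113075  0.15565617] [-0.87927223 -0.09497367 -0.46675512] [0.14153954 0.05290232 0.03573861]
-0.02446560844291435 0.024329956131438256
wheel 489 [[0.456, -0.098, 0.082], [0.51, -0.038, 0.12], [0.555, 0.02, 0.152]]
[ 0.51195981 -0.03388154  0.12000883] [ 0.46498602  0.20792435 -0.86055532]
```

View pics/crop1.png

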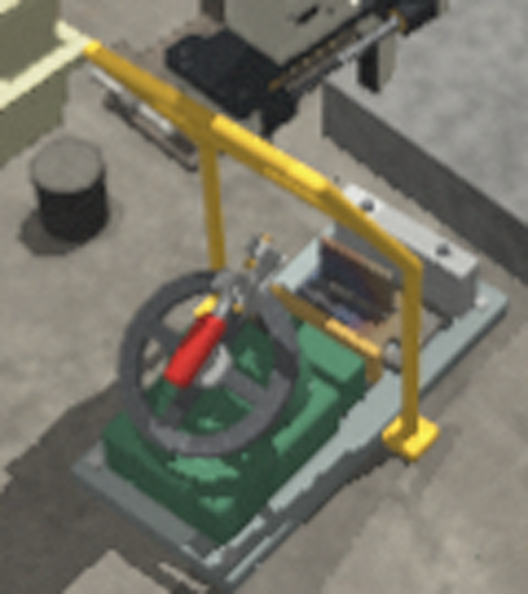

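Call:
play_rows(plan=[-1, 0, 0, 0.05, -0.14, -1, 0, 0, 0.1, -0.29, -1, 0, 0, 0.15, -0.43, -1, -0.02, 0, 0.2, -0.58, -1, -0.06, -0.01, 0.2, -0.72, -1, -0.1, -0.02, 0.2, -0.87, -1, -0.14, -0.03, 0.2, -1.01, -1, -0.18, -0.044, 0.2, -1.16, -1, -0.2, -0.044, 0.2, -1.31, -1, -0.2, -0.044, 0.2, -1.447], squeeze=20)

```text
time_s: 1.15
ee_pos: [0.4473, -0.0444, 0.6054]
tcp_rot: [0.001, 0.998, 0.058, 0.0]
wrist_force: [0.1, 0.7, 0.3]
gripper_width: 0.0921
gripper_force: 0.0
```

```bash
python3 - <<'E'
from h import *
s=read_state(); c=camera("wrist"); save(c,"pics/wrist1.png")
M=R.from_quat(np.array(s["tcp_rot"])[[1,2,3,0]]).as_matrix()
print("cam in tool",M.T@(np.array(c["eye"])-s["ee_pos"]),"fwd in tool",M.T@Rm(c)[:,2], s["ee_pos"])
P=pts(c);np.savez("w1.npz",P=P,im=c["pixels"],z=c["z_map"])
hsv=cv2.cvtColor(c["pixels"],cv2.COLOR_RGB2HSV); z=c["z_map"]>0
r=(cv2.inRange(hsv,(0,150,60),(8,255,255))>0)&z&(abs(P[...,2]-.15)<.04)
q=P[r];m=q.mean(0);u,sv,v=np.linalg.svd(q-m,full_matrices=False);t=(q-m)@v[0];print("red",len(q),m,v[0],t.min(),t.max(),"topline z",np.percentile(q,[2,98],axis=0))
y=(cv2.inRange(hsv,(20,120,70),(34,255,255))>0)&z&(P[...,2]>.33)&(P[...,2]<.37)&(P[...,0]<.6)
q=P[y]
if len(q)>20:
    m=q.mean(0);u,sv,v=np.linalg.svd(q-m,full_matrices=False);t=(q-m)@v[0];print("bar",len(q),m,v[0],t.min(),t.max(),np.percentile(q,[1,99],axis=0))
E
```

```text
cam in tool [ 0.07956514 -0.00207163  0.01939359] fwd in tool [-2.95153165e-01  2.04488608e-04  9.55449929e-01] [ 0.44730917 -0.04439202  0.60536316]
red 349 [ 0.49861217 -0.03488104  0.15902137] [-0.83987297 -0.09329965 -0.53470419] -0.02216878476684949 0.024926864889307086 topline z [[ 0.47879186 -0.04399414  0.14645492]
 [ 0.51653746 -0.02562633  0.17082688]]
bar 4177 [ 0.52878096 -0.03239569  0.35250835] [-1.08116458e-01  9.94137969e-01 -7.27521860e-04] -0.09267177113082652 0.09341511929897839 [[ 0.51486712 -0.12084221  0.33194136]
 [ 0.55100189  0.05886714  0.35626938]]
```

View pics/wrist1.png

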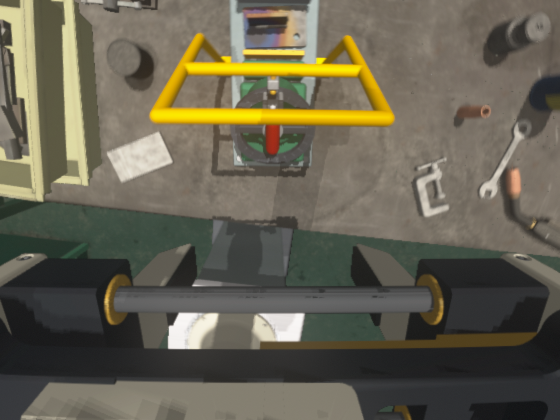

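```bash
python3 - <<'E'
from h import *
for n in("side0","scene0"):
    D=np.load(n+".npz");P=D["P"];z=D["z"]>0
    for a in np.arange(.24,.62,.02):
        m=z&(abs(P[...,2]-a)<.01)&(abs(P[...,0]-.65)<.16)&(abs(P[...,1])<.16)
        if n=="scene0": m[:, :200]=0
        q=P[m]
        if len(q)>5: print(n,round(a-.404,3),len(q),np.round(np.percentile(q[:,0]-.65,[2,98]),3),np.round(np.percentile(q[:,1],[2,98]),3))
E
```

```text
side0 -0.164 68 [-0.064  0.058] [-0.125  0.042]
side0 -0.144 77 [-0.069  0.06 ] [-0.125  0.008]
side0 -0.124 101 [-0.092  0.066] [-0.126  0.055]
side0 -0.104 227 [-0.096  0.082] [-0.125  0.041]
side0 -0.084 279 [-0.107  0.087] [-0.126  0.029]
side0 -0.064 306 [-0.123  0.089] [-0.129  0.031]
side0 -0.044 149 [-0.134  0.012] [-0.125  0.042]
side0 -0.024 96 [-0.051  0.012] [-0.044  0.033]
side0 -0.004 141 [-0.05  0.03] [-0.043  0.01 ]
side0 0.016 113 [-0.04   0.035] [-0.042  0.   ]
side0 0.036 130 [-0.039  0.035] [-0.044 -0.009]
side0 0.056 127 [-0.039  0.034] [-0.043 -0.01 ]
side0 0.076 127 [-0.039  0.033] [-0.043 -0.006]
side0 0.096 133 [-0.039  0.031] [-0.045 -0.009]
side0 0.116 133 [-0.038  0.035] [-0.042 -0.006]
side0 0.136 137 [-0.039  0.034] [-0.047  0.002]
side0 0.156 132 [-0.043  0.041] [-0.057  0.017]
side0 0.176 236 [-0.086  0.047] [-0.061 -0.024]
side0 0.196 302 [-0.123  0.046] [-0.061 -0.032]
scene0 -0.164 57 [-0.073  0.059] [-0.12   0.058]
scene0 -0.144 84 [-0.093  0.06 ] [-0.121  0.052]
scene0 -0.124 117 [-0.103  0.058] [-0.124  0.054]
scene0 -0.104 210 [-0.109  0.082] [-0.124  0.05 ]
scene0 -0.084 449 [-0.099  0.09 ] [-0.124  0.03 ]
scene0 -0.064 719 [-0.136  0.088] [-0.124  0.034]
scene0 -0.044 311 [-0.136  0.007] [-0.122  0.041]
scene0 -0.024 223 [-0.054  0.007] [-0.039  0.034]
scene0 -0.004 246 [-0.054  0.015] [-0.039  0.029]
scene0 0.016 121 [-0.042  0.018] [-0.041  0.016]
scene0 0.036 201 [-0.043  0.019] [-0.041  0.022]
scene0 0.056 175 [-0.04   0.014] [-0.039  0.015]
scene0 0.076 188 [-0.04   0.015] [-0.04   0.019]
scene0 0.096 190 [-0.04   0.017] [-0.039  0.012]
scene0 0.116 191 [-0.041  0.015] [-0.039  0.017]
scene0 0.136 126 [-0.042  0.022] [-0.046  0.002]
scene0 0.156 77 [-0.045  0.044] [-0.055 -0.035]
scene0 0.176 201 [-0.069  0.048] [-0.058 -0.035]
scene0 0.196 292 [-0.098  0.046] [-0.059 -0.035]
```

Call:
play_rows(plan=[-1, 0, 0, 0, 0.15, -1, 0, 0, 0, 0.3, -1, 0, 0, 0, 0.45, -1, 0, 0, 0, 0.6, -1, 0, 0, 0, 0.75, -1, 0, 0, 0, 0.9, -1, 0, 0, 0, 1.05, -1, 0, 0, 0, 1.2, -1, 0, 0, 0, 1.35, -1, 0, 0, 0, 1.5])

```text
time_s: 2.2
ee_pos: [0.4503, -0.0439, 0.6043]
tcp_rot: [-0.0, 0.685, 0.729, -0.0]
wrist_force: [-0.2, -0.6, 0.7]
gripper_width: 0.0916
gripper_force: 0.0
```

Call:
play_rows(plan=[-1, 0, 0, 0, 0.15, -1, 0, 0, 0, 0.3, -1, 0, 0, 0, 0.45, -1, 0, 0, 0, 0.6, -1, 0, 0, 0, 0.75, -1, 0, 0, 0, 0.9, -1, 0, 0, 0, 1.05, -1, 0, 0, 0, 1.2, -1, 0, 0, 0, 1.35, -1, 0, 0, 0, 1.5])

```text
time_s: 3.2
ee_pos: [0.4503, -0.0438, 0.6044]
tcp_rot: [-0.0, 0.004, 1.0, 0.0]
wrist_force: [0.3, -0.0, 0.3]
gripper_width: 0.0918
gripper_force: 0.0
```

Call:
play_rows(plan=[-1, 0, 0, 0, 0.13, -1, 0.01, 0.002, -0.04, 0.13, -1, 0.02, 0.005, -0.09, 0.13, -1, 0.02, 0.006, -0.14, 0.13, -1, 0.02, 0.006, -0.18, 0.13, -1, 0.02, 0.006, -0.2, 0.13, -1, 0.02, 0.006, -0.2, 0.13])

```text
time_s: 3.9
ee_pos: [0.4687, -0.0378, 0.4012]
tcp_rot: [-0.004, -0.058, 0.998, 0.001]
wrist_force: [-0.6, -0.1, 0.2]
gripper_width: 0.0918
gripper_force: 0.0
```

```bash
cat > look.py <<'E'
from h import *
import sys
C=np.array([.510,-.0345,.130]); a=np.deg2rad(6.2); ex=np.array([np.cos(a),np.sin(a),0]); ey=np.array([-ex[1],ex[0],0])
def rel(p): d=np.array(p)-C; return np.stack([d@ex,d@ey,d[...,2]],-1)
s=read_state(); M=R.from_quat(np.array(s["tcp_rot"])[[1,2,3,0]]).as_matrix()
print("t",round(s["time_s"],2),"tool rel",np.round(rel(s["ee_pos"]),4),"tip z",round(s["ee_pos"][2]-.178-.13,4),"yaw y-axis",np.round(np.rad2deg(np.arctan2(M[1,1],M[0,1])),1),"F",np.round(s["wrist_force"],1),"w",round(s["gripper_width"],4))
for n in sys.argv[1].split(","):
    c=camera(n);P=pts(c);z=c["z_map"]>0;hsv=cv2.cvtColor(c["pixels"],cv2.COLOR_RGB2HSV)
    r=((cv2.inRange(hsv,(0,140,50),(8,255,255))>0)|(cv2.inRange(hsv,(174,140,50),(180,255,255))>0))&z
    r&=(np.linalg.norm(P-C,axis=-1)<.17)
    q=rel(P[r])
    if len(q)>8:
        m=q.mean(0);v=np.linalg.svd(q-m,full_matrices=False)[2][0];v=v*np.sign(v[2]);t=(q-m)@v
        print(n,"red",len(q),"mean",np.round(m,4),"ends",np.round(m+v*t.min(),4),np.round(m+v*t.max(),4),"dir",np.round(v,3))
    if len(sys.argv)>2: save(c,f"pics/{sys.argv[2]}_{n}.png")
E
python3 look.py scene,wrist,side a
```

```text
t 3.9 tool rel [-0.0414  0.0012  0.2712] tip z 0.0932 yaw y-axis 96.6 F [-0.6 -0.1  0.2] w 0.0918
scene red 48 mean [-0.0241 -0.0038  0.0193] ends [-0.0319 -0.0089  0.0114] [-0.0116  0.0044  0.0317] dir [0.643 0.419 0.641]
wrist red 1305 mean [-0.0114  0.001   0.0286] ends [-0.034   0.001   0.0161] [0.0102 0.0011 0.0405] dir [0.876 0.003 0.482]
side red 57 mean [-0.0092 -0.0088  0.0241] ends [-0.0291 -0.0101  0.0124] [ 0.01   -0.0075  0.0354] dir [0.86  0.058 0.506]
```

Call:
play_rows(plan=[-1, 0.004, 0, -0.04, 0, -1, 0.009, 0.001, -0.08, 0, -1, 0.009, 0.001, -0.096, 0, -1, 0.009, 0.001, -0.096, 0, 1, 0.009, 0.001, -0.096, 0, 1, 0.009, 0.001, -0.096, 0, 1, 0.009, 0.001, -0.096, 0, 1, 0.009, 0.001, -0.096, 0], squeeze=12)

```text
time_s: 4.85
ee_pos: [0.4795, -0.037, 0.3099]
tcp_rot: [0.001, -0.056, 0.998, -0.0]
wrist_force: [0.2, 1.2, 0.0]
gripper_width: 0.0646
gripper_force: 0.0
```

```bash
python3 look.py wrist b
```

```text
t 4.85 tool rel [-0.0306  0.0008  0.1799] tip z 0.0019 yaw y-axis 96.4 F [0.2 1.2 0. ] w 0.0646
wrist red 1651 mean [-0.0166  0.0011  0.0272] ends [-0.0352  0.0011  0.0179] [-0.0003  0.0012  0.0353] dir [0.895 0.003 0.446]
```

View pics/b_wrist.png

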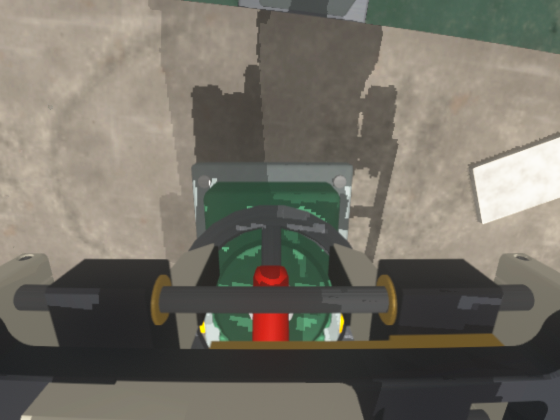

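Call:
play_rows(plan=[1, 0, 0, -0.004, 0, 1, 0, 0, -0.004, 0, 1, 0, 0, -0.004, 0, 1, 0, 0, -0.004, 0, 1, 0, 0, -0.004, 0, 1, 0, 0, -0.004, 0])

```text
time_s: 5.5
ee_pos: [0.479, -0.038, 0.3047]
tcp_rot: [-0.0, -0.056, 0.998, -0.001]
wrist_force: [0.8, -4.0, 0.0]
gripper_width: 0.0184
gripper_force: 12.0
```

Call:
play_rows(plan=[1, -0.004, 0, 0.01, 0, 1, -0.007, -0.001, 0.02, 0, 1, -0.009, -0.001, 0.032, 0, 1, -0.008, -0.001, 0.045, 0, 1, -0.005, -0.001, 0.057, 0, 1, 0, 0, 0.068, 0, 1, 0, 0, 0.074, 0, 1, 0, 0, 0.077, 0, 1, 0, 0, 0.077, 0])

```text
time_s: 6.4
ee_pos: [0.482, -0.037, 0.3836]
tcp_rot: [0.005, -0.056, 0.998, -0.0]
wrist_force: [11.0, -5.3, -10.1]
gripper_width: 0.0177
gripper_force: 11.9
```

```bash
python3 look.py wrist,side,scene c
```

```text
t 6.4 tool rel [-0.0281  0.0005  0.2536] tip z 0.0756 yaw y-axis 96.4 F [ 11.   -5.3 -10.1] w 0.0177
wrist red 536 mean [-0.0191  0.0014  0.0918] ends [0.01   0.0012 0.0632] [-0.0697  0.0017  0.1415] dir [-0.713  0.005  0.701]
side red 41 mean [ 0.0013 -0.0082  0.0753] ends [ 0.013  -0.0093  0.0637] [-0.0122 -0.007   0.0888] dir [-0.708  0.065  0.704]
```

Call:
play_rows(plan=[1, 0.002, 0, 0.003, 0, 1, 0.004, 0, 0.006, 0, 1, 0.005, 0.001, 0.009, 0, 1, 0.005, 0.001, 0.009, 0])

```text
time_s: 6.95
ee_pos: [0.485, -0.0365, 0.3918]
tcp_rot: [0.001, -0.056, 0.998, -0.001]
wrist_force: [1.5, -5.6, -1.5]
gripper_width: 0.0138
gripper_force: 10.0
```

```bash
python3 look.py wrist,side c2
```

```text
t 6.95 tool rel [-0.0251  0.0007  0.2618] tip z 0.0838 yaw y-axis 96.4 F [ 1.5 -5.6 -1.5] w 0.0138
wrist red 229 mean [-0.0148  0.0017  0.0953] ends [0.0232 0.001  0.0763] [-0.0209  0.0018  0.0983] dir [-0.894  0.016  0.447]
side red 50 mean [ 0.0034 -0.0085  0.0832] ends [ 0.0173 -0.0075  0.0668] [-0.0121 -0.0096  0.1016] dir [-0.645 -0.046  0.763]
```

View pics/c2_wrist.png

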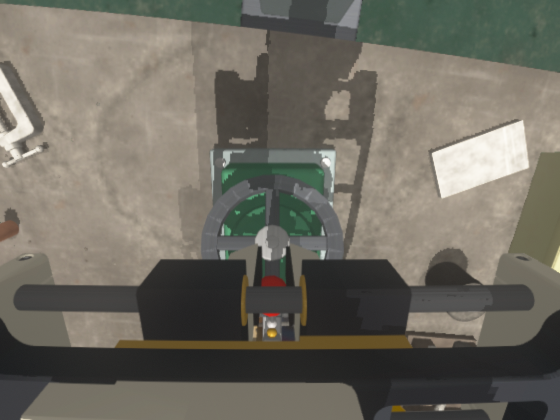

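Call:
play_rows(plan=[0.2, 0, 0, 0, 0, 0.2, -0.005, 0, 0, 0, 0.2, -0.025, -0.003, 0, 0, 1, -0.035, -0.004, 0.005, 0, 1, -0.035, -0.004, 0.005, 0, 1, -0.035, -0.004, 0.005, 0, 1, -0.035, -0.004, 0.005, 0])

```text
time_s: 7.75
ee_pos: [0.4496, -0.0397, 0.3961]
tcp_rot: [0.001, -0.056, 0.998, 0.0]
wrist_force: [-0.3, 0.1, -0.2]
gripper_width: 0.0093
gripper_force: 0.0
```

```bash
python3 look.py wrist,side,scene d
```

```text
t 7.75 tool rel [-0.0606  0.0013  0.2661] tip z 0.0881 yaw y-axis 96.4 F [-0.3  0.1 -0.2] w 0.0093
wrist red 115 mean [0.0036 0.0013 0.0781] ends [0.0119 0.0015 0.0655] [-0.0046  0.0011  0.0906] dir [-0.549 -0.012  0.836]
side red 59 mean [ 0.0081 -0.0077  0.0908] ends [ 0.0217 -0.0084  0.0704] [-0.0046 -0.0071  0.1097] dir [-0.556  0.028  0.831]
```

Call:
play_rows(plan=[-1, -0.004, 0.017, 0, 0, -1, -0.004, 0.034, 0, 0, -1, -0.004, 0.034, -0.02, 0, -1, -0.004, 0.034, -0.04, 0, -1, -0.004, 0.034, -0.06, 0, -1, -0.004, 0.034, -0.08, 0, -1, -0.004, 0.034, -0.1, 0, -1, -0.004, 0.034, -0.102, 0, -1, -0.004, 0.034, -0.102, 0])

```text
time_s: 8.8
ee_pos: [0.445, -0.0059, 0.2935]
tcp_rot: [-0.001, -0.056, 0.998, 0.0]
wrist_force: [-0.1, 0.3, 0.2]
gripper_width: 0.0684
gripper_force: 0.0
```

```bash
python3 look.py wrist,side e
```

```text
t 8.8 tool rel [-0.0615  0.0355  0.1635] tip z -0.0145 yaw y-axis 96.4 F [-0.1  0.3  0.2] w 0.0684
side red 60 mean [ 0.0081 -0.0075  0.0906] ends [ 0.0233 -0.0067  0.068 ] [-0.0052 -0.0082  0.1102] dir [-0.559 -0.03   0.829]
```

View pics/e_wrist.png

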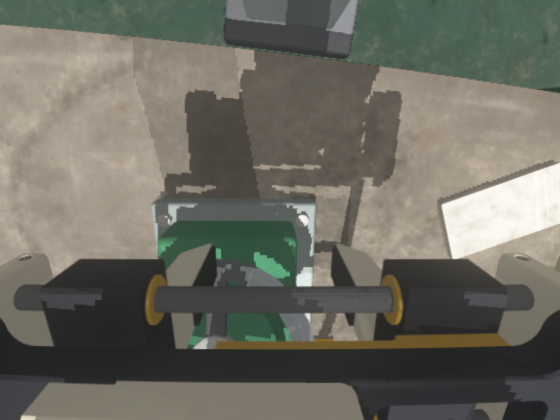

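Call:
play_rows(plan=[-1, 0, 0, 0, 0, -1, 0, 0, 0, 0, -1, 0.0085, 0.001, -0.006, 0, -1, 0.0085, 0.001, -0.011, 0, -1, 0.0085, 0.001, -0.0135, 0, -1, 0.0085, 0.001, -0.0135, 0])

```text
time_s: 9.5
ee_pos: [0.4554, -0.0047, 0.2823]
tcp_rot: [0.002, -0.056, 0.998, -0.0]
wrist_force: [-3.5, 1.3, 22.1]
gripper_width: 0.0919
gripper_force: 10.7
```

Call:
play_rows(plan=[-1, -0.002, 0.005, -0.0005, 0, -1, -0.0035, 0.0097, -0.0012, 0, -1, -0.0046, 0.0146, -0.0015, 0, -1, -0.0055, 0.0195, -0.0017, 0, -1, -0.0057, 0.0245, -0.0015, 0, -1, -0.0056, 0.0296, -0.001, 0, -1, -0.005, 0.0347, -0.0003, 0, -1, -0.0043, 0.0398, 0.0005, 0, -1, -0.0026, 0.045, 0.0017, 0, -1, -0.0009, 0.0502, 0.003, 0])

```text
time_s: 10.5
ee_pos: [0.455, 0.043, 0.2856]
tcp_rot: [0.003, -0.055, 0.998, -0.002]
wrist_force: [-2.2, -8.6, 20.1]
gripper_width: 0.092
gripper_force: 9.4
```

```bash
python3 look.py wrist,side,scene f
```

```text
t 10.5 tool rel [-0.0463  0.083   0.1556] tip z -0.0224 yaw y-axis 96.3 F [-2.2 -8.6 20.1] w 0.092
side red 66 mean [-0.0098 -0.049   0.0803] ends [ 0.0047 -0.0482  0.0569] [-0.0213 -0.0495  0.099 ] dir [-0.525 -0.026  0.851]
scene red 75 mean [-0.0149 -0.0474  0.0863] ends [ 0.0021 -0.0531  0.0586] [-0.0252 -0.044   0.103 ] dir [-0.515  0.172  0.84 ]
```

Call:
play_rows(plan=[-1, -0.008, -0.001, 0.03, 0, 0, -0.024, -0.0026, 0.07, 0, 0, -0.024, -0.0026, 0.092, 0, 0, -0.019, -0.044, 0.092, 0, 0, -0.015, -0.085, 0.092, 0, 0, -0.0105, -0.1259, 0.092, 0, 0, -0.0105, -0.1259, 0.092, 0, 0, 0.01, -0.1235, 0.092, 0, 0, 0.03, -0.1215, 0.092, 0, 0, 0.03, -0.1215, 0.092, 0])

```text
time_s: 11.65
ee_pos: [0.4845, -0.0754, 0.3749]
tcp_rot: [0.001, -0.057, 0.998, 0.0]
wrist_force: [-0.6, -0.1, 0.5]
gripper_width: 0.0456
gripper_force: 0.0
```

```bash
python3 look.py wrist,side g
```

```text
t 11.65 tool rel [-0.0297 -0.0379  0.2449] tip z 0.0669 yaw y-axis 96.5 F [-0.6 -0.1  0.5] w 0.0456
wrist red 220 mean [-0.0166 -0.0398  0.1005] ends [-0.0253 -0.0372  0.0762] [-0.0154 -0.0401  0.1037] dir [ 0.335 -0.101  0.937]
side red 47 mean [-0.006  -0.0509  0.0762] ends [ 0.002  -0.0522  0.0585] [-0.0163 -0.0492  0.0992] dir [-0.409  0.068  0.91 ]
```

View pics/g_wrist.png

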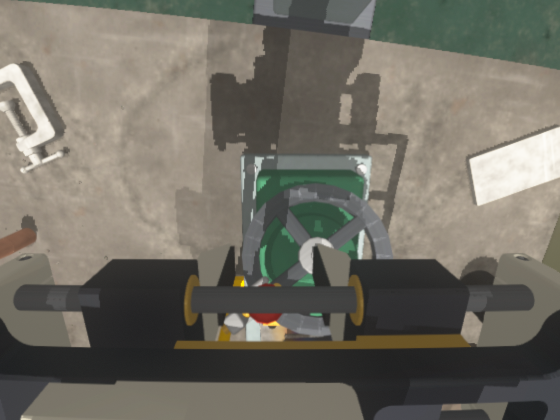

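Call:
play_rows(plan=[1, 0.003, -0.0022, 0, 0, 1, 0.003, -0.0022, 0, 0, 1, 0.003, -0.0022, 0, 0, 1, 0.003, -0.0022, 0, 0, 1, 0.003, -0.0022, 0, 0, 1, 0.003, -0.0022, 0, 0], squeeze=14)

```text
time_s: 12.35
ee_pos: [0.4853, -0.0787, 0.3752]
tcp_rot: [-0.0, -0.056, 0.998, -0.0]
wrist_force: [-0.7, -1.6, 0.8]
gripper_width: 0.0164
gripper_force: 13.6
```

```bash
python3 look.py side
python3 - <<'E'
import numpy as np
from look import rel,C,ex,ey  # noqa
E

```

```text
t 12.35 tool rel [-0.0293 -0.0413  0.2452] tip z 0.0672 yaw y-axis 96.4 F [-0.7 -1.6  0.8] w 0.0164
side red 46 mean [-0.0058 -0.0503  0.0761] ends [ 0.0026 -0.0504  0.058 ] [-0.0166 -0.0502  0.0992] dir [-0.422  0.005  0.907]
t 12.4 tool rel [-0.0293 -0.0413  0.2452] tip z 0.0672 yaw y-axis 96.4 F [-1.8 -0.6  0.3] w 0.0167Traceback (most recent call last):
  File "<stdin>", line 2, in <module>
  File "look.py", line 7, in <module>
    for n in sys.argv[1].split(","):
             ~~~~~~~~^^^
IndexError: list index out of range
```

Call:
play_rows(plan=[0.45, 0.0035, 0.0004, 0, 0, 0.45, 0.0035, 0.0004, 0, 0, 0.45, 0.004, -0.003, 0, 0, 0.45, 0.0042, -0.006, 0, 0, 0.45, 0.0044, -0.009, 0, 0, 0.45, 0.0044, -0.0095, 0, 0, 1, 0.0044, -0.0095, 0, 0, 1, 0.0044, -0.0095, 0, 0, 1, 0.0044, -0.0095, 0, 0])

```text
time_s: 13.3
ee_pos: [0.4896, -0.0874, 0.3749]
tcp_rot: [-0.001, -0.056, 0.998, 0.0]
wrist_force: [-2.2, 4.3, -1.1]
gripper_width: 0.0195
gripper_force: 14.0
```

```bash
python3 look.py side,wrist
```

```text
t 13.3 tool rel [-0.026  -0.0504  0.2449] tip z 0.0669 yaw y-axis 96.5 F [-2.2  4.3 -1.1] w 0.0195
side red 19 mean [-0.0086 -0.0584  0.0616] ends [-0.0012 -0.0526  0.0573] [-0.0153 -0.0638  0.0656] dir [-0.711 -0.563  0.421]
wrist red 754 mean [-0.0313 -0.0481  0.0927] ends [-0.0316 -0.0387  0.0927] [-0.031  -0.0582  0.0927] dir [ 0.031 -1.     0.003]
```

```bash
cat > arc.py <<'E'
import numpy as np,sys
def arc(t0,ts,R=.0535,a=np.deg2rad(6.2)):
    f=lambda t:np.array([.866*R*np.cos(t),-R*np.sin(t),.5*R*np.cos(t)])
    for t in ts:
        d=f(np.deg2rad(t))-f(np.deg2rad(t0))
        print(t,np.round([np.cos(a)*d[0]-np.sin(a)*d[1],np.sin(a)*d[0]+np.cos(a)*d[1],d[2]],4).tolist())
v=[float(x) for x in sys.argv[1:]]
arc(v[0],np.arange(v[0]+v[2],v[1]+.1,v[2]))
E
python3 arc.py 72 144 8; echo; python3 arc.py 144 224 8;echo; python3 arc.py 224 304 8
```

```text
80.0 [-0.006, -0.0025, -0.0036]
88.0 [-0.0123, -0.0039, -0.0073]
96.0 [-0.0188, -0.0044, -0.0111]
104.0 [-0.0253, -0.0038, -0.0147]
112.0 [-0.0316, -0.0022, -0.0183]
120.0 [-0.0378, 0.0005, -0.0216]
128.0 [-0.0435, 0.004, -0.0247]
136.0 [-0.0488, 0.0085, -0.0275]
144.0 [-0.0536, 0.0137, -0.0299]

152.0 [-0.0041, 0.0059, -0.002]
160.0 [-0.0074, 0.0124, -0.0035]
168.0 [-0.01, 0.0194, -0.0045]
176.0 [-0.0117, 0.0266, -0.005]
184.0 [-0.0125, 0.034, -0.005]
192.0 [-0.0124, 0.0415, -0.0045]
200.0 [-0.0114, 0.0488, -0.0035]
208.0 [-0.0095, 0.0559, -0.002]
216.0 [-0.0068, 0.0625, -0.0]
224.0 [-0.0033, 0.0687, 0.0024]

232.0 [0.0042, 0.0055, 0.0028]
240.0 [0.0091, 0.0102, 0.0059]
248.0 [0.0145, 0.0141, 0.0092]
256.0 [0.0204, 0.017, 0.0128]
264.0 [0.0266, 0.019, 0.0164]
272.0 [0.033, 0.02, 0.0202]
280.0 [0.0395, 0.0199, 0.0239]
288.0 [0.0459, 0.0188, 0.0275]
296.0 [0.0521, 0.0167, 0.031]
304.0 [0.0581, 0.0135, 0.0342]
```

Call:
play_rows(plan=[1, -0.006, -0.0025, -0.0036, 0, 1, -0.0123, -0.004, -0.0073, 0, 1, -0.0188, -0.0044, -0.011, 0, 1, -0.0253, -0.0038, -0.0147, 0, 1, -0.0316, -0.0022, -0.0183, 0, 1, -0.0378, 0.0005, -0.0216, 0, 1, -0.0435, 0.004, -0.0247, 0, 1, -0.0488, 0.0085, -0.0275, 0, 1, -0.0536, 0.0137, -0.03, 0])

```text
time_s: 14.3
ee_pos: [0.4351, -0.0745, 0.3447]
tcp_rot: [-0.001, -0.056, 0.998, -0.0]
wrist_force: [-1.0, -4.6, 0.1]
gripper_width: 0.0193
gripper_force: 14.1
```

```bash
python3 look.py side,wrist,scene h
```

```text
t 14.3 tool rel [-0.0788 -0.0317  0.2147] tip z 0.0367 yaw y-axis 96.4 F [-1.  -4.6  0.1] w 0.0193
side red 21 mean [-0.0622 -0.0396  0.0317] ends [-0.0624 -0.0419  0.024 ] [-0.062  -0.0357  0.0442] dir [0.019 0.292 0.956]
wrist red 735 mean [-0.0851 -0.0279  0.0617] ends [-0.0852 -0.0185  0.0617] [-0.0851 -0.0379  0.0618] dir [ 0.007 -1.     0.006]
```

Call:
play_rows(plan=[1, -0.0041, 0.0059, -0.002, 0, 1, -0.0074, 0.0124, -0.0035, 0, 1, -0.01, 0.0194, -0.0045, 0, 1, -0.0117, 0.0266, -0.005, 0, 1, -0.0125, 0.034, -0.005, 0, 1, -0.0124, 0.0415, -0.0045, 0, 1, -0.0114, 0.0488, -0.0035, 0, 1, -0.0095, 0.0559, -0.002, 0, 1, -0.0068, 0.0625, 0, 0, 1, -0.0033, 0.0687, 0.0024, 0])

```text
time_s: 15.45
ee_pos: [0.4329, -0.0049, 0.3478]
tcp_rot: [-0.0, -0.056, 0.998, 0.0]
wrist_force: [-3.8, -3.1, 2.1]
gripper_width: 0.0193
gripper_force: 14.0
```

```bash
python3 look.py side,wrist,scene
```

```text
t 15.45 tool rel [-0.0734  0.0378  0.2178] tip z 0.0398 yaw y-axis 96.5 F [-3.8 -3.1  2.1] w 0.0193
side red 20 mean [-0.0564  0.0294  0.0339] ends [-0.052   0.0315  0.023 ] [-0.0604  0.0275  0.0435] dir [-0.373 -0.178  0.911]
wrist red 769 mean [-0.0777  0.0406  0.0662] ends [-0.0778  0.0314  0.066 ] [-0.0775  0.0508  0.0663] dir [0.014 1.    0.015]
```

Call:
play_rows(plan=[1, 0.0042, 0.0055, 0.0028, 0, 1, 0.0091, 0.0102, 0.0059, 0, 1, 0.0145, 0.014, 0.0092, 0, 1, 0.0204, 0.017, 0.0128, 0, 1, 0.0266, 0.019, 0.0164, 0, 1, 0.033, 0.02, 0.02, 0, 1, 0.0395, 0.02, 0.0239, 0, 1, 0.0455, 0.0188, 0.0275, 0, 1, 0.0455, 0.0188, 0.0275, 0])

```text
time_s: 16.5
ee_pos: [0.4784, 0.0113, 0.3747]
tcp_rot: [-0.001, -0.055, 0.998, -0.001]
wrist_force: [-4.3, -6.6, 1.8]
gripper_width: 0.0197
gripper_force: 14.2
```

```bash
python3 look.py side,wrist,scene i
```

```text
t 16.5 tool rel [-0.0265  0.049   0.2447] tip z 0.0667 yaw y-axis 96.3 F [-4.3 -6.6  1.8] w 0.0197
side red 19 mean [-0.0095  0.0406  0.0613] ends [-0.0046  0.0434  0.054 ] [-0.0151  0.0374  0.0697] dir [-0.533 -0.301  0.791]
wrist red 778 mean [-0.0322  0.0506  0.0923] ends [-0.0322  0.0411  0.0923] [-0.0322  0.0604  0.0923] dir [0.002 1.    0.002]
```

Call:
play_rows(plan=[0.3, 0, 0.001, 0, 0, 0.3, 0, 0.001, 0, 0, 0.3, -0.005, 0, 0, 0, 0.3, -0.025, -0.003, 0, 0, 1, -0.044, -0.006, 0, 0, 1, -0.044, -0.01, 0, 0, 1, -0.044, -0.01, 0, 0, 1, -0.044, -0.01, 0, 0, 1, -0.044, -0.01, 0, 0])

```text
time_s: 17.55
ee_pos: [0.4354, 0.0035, 0.3753]
tcp_rot: [0.0, -0.056, 0.998, 0.0]
wrist_force: [0.0, 0.0, -0.0]
gripper_width: 0.0007
gripper_force: 0.0
```

```bash
python3 look.py side,wrist,scene j
```

```text
t 17.55 tool rel [-0.0701  0.0459  0.2453] tip z 0.0673 yaw y-axis 96.4 F [ 0.  0. -0.] w 0.0007
side red 54 mean [-0.0219  0.0409  0.073 ] ends [-0.0093  0.0387  0.0527] [-0.0338  0.043   0.0921] dir [-0.525  0.092  0.846]
wrist red 177 mean [-0.04    0.0478  0.0918] ends [-0.032   0.0478  0.0846] [-0.0636  0.0481  0.1134] dir [-0.739  0.008  0.674]
```

View pics/j_wrist.png

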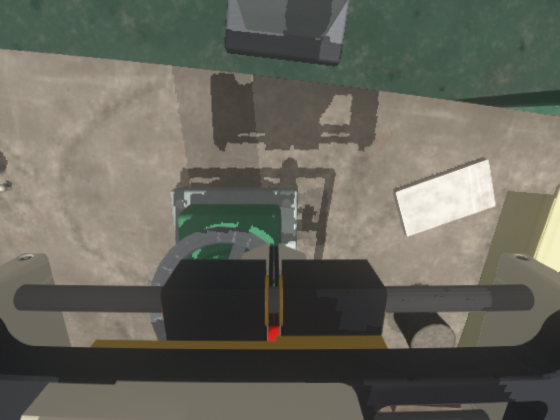

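Call:
play_rows(plan=[1, 0.013, 0, 0, 0, 1, 0.017, 0, 0, 0, 1, 0.02, 0, 0, 0, 1, 0.023, 0, 0, 0, 1, 0.026, 0, 0.002, 0, 1, 0.029, 0, 0.004, 0, 1, 0.032, 0, 0.006, 0, 1, 0.034, 0, 0.006, 0, 1, 0.036, 0, 0.006, 0])

```text
time_s: 18.6
ee_pos: [0.4694, 0.0032, 0.3807]
tcp_rot: [-0.002, -0.056, 0.998, -0.0]
wrist_force: [-10.1, 0.0, 6.3]
gripper_width: 0.0005
gripper_force: 4.9
```

```bash
python3 look.py side,wrist,scene
```

```text
t 18.6 tool rel [-0.0363  0.0419  0.2507] tip z 0.0727 yaw y-axis 96.4 F [-10.1   0.    6.3] w 0.0005
side red 53 mean [-0.0092  0.0348  0.078 ] ends [0.0022 0.0351 0.0565] [-0.0208  0.0345  0.0999] dir [-0.467 -0.011  0.884]
wrist red 35 mean [-0.0214  0.044   0.109 ] ends [-0.0126  0.0441  0.0994] [-0.0303  0.0439  0.1185] dir [-0.679 -0.009  0.734]
```

Call:
play_rows(plan=[1, 0.002, -0.001, 0.001, 0, 1, 0.004, -0.002, 0.002, 0, 1, 0.006, -0.003, 0.002, 0, 1, 0.007, -0.004, 0.002, 0, 1, 0.007, -0.004, 0.002, 0])

```text
time_s: 19.25
ee_pos: [0.4763, -0.0011, 0.3829]
tcp_rot: [-0.002, -0.056, 0.998, -0.0]
wrist_force: [-9.5, -0.7, 6.8]
gripper_width: 0.0007
gripper_force: 5.2
```

```bash
python3 look.py side,wrist,scene
```

```text
t 19.25 tool rel [-0.0299  0.0369  0.2529] tip z 0.0749 yaw y-axis 96.4 F [-9.5 -0.7  6.8] w 0.0007
side red 52 mean [-0.003  0.029  0.082] ends [0.0073 0.0298 0.0625] [-0.0148  0.0281  0.1045] dir [-0.466 -0.037  0.884]
wrist red 49 mean [-0.0146  0.0392  0.1107] ends [-0.0078  0.0391  0.1035] [-0.0238  0.0393  0.1206] dir [-0.682  0.009  0.732]
```

Call:
play_rows(plan=[1, 0.002, -0.001, 0.001, 0, 1, 0.004, -0.002, 0.001, 0, 1, 0.005, -0.002, 0.001, 0, 1, 0.005, -0.002, 0.001, 0])

```text
time_s: 19.8
ee_pos: [0.4792, -0.0023, 0.3833]
tcp_rot: [-0.006, -0.056, 0.998, 0.0]
wrist_force: [-19.1, 0.3, 11.8]
gripper_width: 0.0002
gripper_force: 9.5
```

```bash
python3 look.py side,wrist,scene k; python3 - <<'E'
from h import *
a=cv2.imread("pics/k_scene.png")[140:275,195:315]; b=cv2.imread("pics/k_side.png")[180:280,200:340]
a=cv2.resize(a,None,fx=3.2,fy=3.2,interpolation=2); b=cv2.resize(b,(410,293),interpolation=2)
o=np.zeros((a.shape[0],800,3),np.uint8); o[:,:a.shape[1]]=a; o[:293,a.shape[1]:a.shape[1]+410]=b; cv2.imwrite("pics/k_crop.png",o)
E
```

```text
t 19.8 tool rel [-0.0271  0.0353  0.2533] tip z 0.0753 yaw y-axis 96.5 F [-19.1   0.3  11.8] w 0.0002
side red 54 mean [-0.0022  0.0303  0.0817] ends [0.0086 0.03   0.062 ] [-0.0143  0.0306  0.1037] dir [-0.482  0.013  0.876]
wrist red 34 mean [-0.0158  0.0379  0.1136] ends [-0.0087  0.0375  0.1042] [-0.0217  0.0382  0.1214] dir [-0.603  0.031  0.797]
```

View pics/k_crop.png

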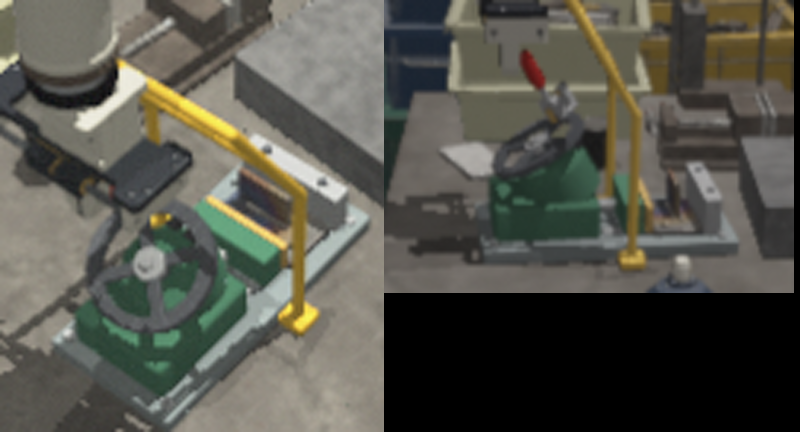

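Call:
play_rows(plan=[1, -0.003, 0, 0, 0, 1, -0.01, 0, 0, 0, 1, -0.03, -0.003, 0, 0, 1, -0.07, -0.008, 0.02, 0, 1, -0.08, -0.008, 0.06, 0, 1, -0.08, -0.008, 0.1, 0, 1, -0.08, -0.008, 0.12, 0, 1, -0.08, -0.008, 0.12, 0])

```text
time_s: 20.75
ee_pos: [0.404, -0.0107, 0.5081]
tcp_rot: [0.005, -0.056, 0.998, -0.001]
wrist_force: [2.0, -0.8, 0.0]
gripper_width: 0.0003
gripper_force: 0.0
```

```bash
python3 look.py side,wrist,scene m; python3 - <<'E'
from h import *
a=cv2.imread("pics/m_scene.png")[140:275,195:315]; b=cv2.imread("pics/m_side.png")[180:280,200:340]
a=cv2.resize(a,None,fx=3.2,fy=3.2,interpolation=2); b=cv2.resize(b,(410,293),interpolation=2)
o=np.zeros((a.shape[0],800,3),np.uint8); o[:,:a.shape[1]]=a; o[:293,a.shape[1]:a.shape[1]+410]=b; cv2.imwrite("pics/m_crop.png",o)
E
```

```text
t 20.75 tool rel [-0.1028  0.0352  0.3781] tip z 0.2001 yaw y-axis 96.4 F [ 2.  -0.8  0. ] w 0.0003
side red 54 mean [-0.0043  0.0276  0.0822] ends [0.0074 0.0277 0.0635] [-0.0173  0.0275  0.1029] dir [-0.531 -0.004  0.847]
scene red 68 mean [-0.0089  0.0296  0.0858] ends [0.0051 0.0274 0.0626] [-0.0215  0.0316  0.1067] dir [-0.515  0.082  0.853]
```

View pics/m_crop.png

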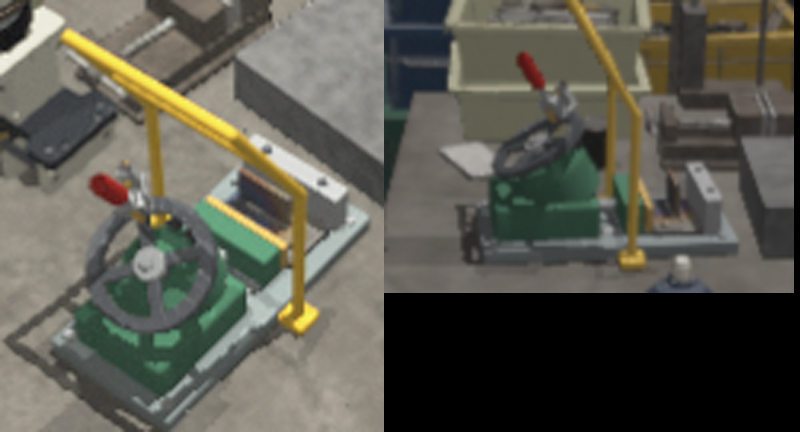

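The crop shows the handle standing out at about (110,185), the wheel about 317° round at its stop, and the jaw holding the bracket against the anvil. The gripper is clear of everything, so I'm handing in.

```bash
python3 -c "
from h import *
print(job_done())"
```

```text
the job is handed in; nothing more can be done
None
```

The crank handle is snapped out and left standing, and the wheel is cranked clockwise to its stop, with the bracket pressed against the anvil in the camera view. I didn't measure the bracket's squareness or the pad travel. The arm is clear, no bystanders were touched as far as I know, and I handed in at about 21 s; no verdict came back.

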